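# Put the air tools back in their own rests

## Robot

A 6-joint arm with a two-finger parallel gripper is mounted at the origin on the work surface. World frame = base frame: x ahead of the robot, y to its left, z up, the work surface at z = 0. Lengths are in mm, angles in rad, forces in N, time in s.
With the tool pointing down it reaches from about 275 to 825 mm from the base axis. Payload 5.2 kg.
Tool frame: the origin (TCP) lies at the very end of the fingers, on their centre line; the grasp point (between the pads) lies 19 mm behind it; z points along the fingers, y is the direction in which the jaws open and shut (so a half turn about z gives the same grasp; the last joint's range is limited). The gripper opens to 93 mm and grips with 3 to 60 N. Pads are 15 mm wide; open, the fingers measure 128 mm over their backs; the gripper's body (75 mm by 188 mm) begins 65 mm behind the grasp point.
Start: joints at [-1.497, 0.259, 1.535, -0, 1.348, -0.203], TCP at [150.324, -529.063, 218.653] pointing down, gripper open.
Joint ranges: [-3.14, 3.14], [-0.91, 2.08], [0.19, 2.58], [-1.22, 4.36], [0.22, 2.71], [-3.12, 3.12]. Speed limits (rad/s): [2.57, 2.57, 3.14, 3.14, 3.14, 3.14].

## Interface

Orientations are given as [roll, pitch, yaw] about the fixed x, y, z axes, in that order (R = Rz(yaw) Ry(pitch) Rx(roll)).
In Python, from bench import robot gives the robot as it stands. The module is installed in compiled form; this text tells all that it offers. Calls block until the motion is done:
- robot.move_ptp(position, orientation): joint-space move of the TCP to a pose.
- robot.move_linear(position, ori=None, speed=150, f_stop=None): straight line of the TCP; ori=None keeps the orientation; speed is the mean speed in mm/s. With f_stop (N) it stops when the force on the tool has changed by that much, and returns True; else False.
- robot.move_j(angles): joint-space move.
- robot.move_gripper(opening): opening from 0.0 (shut) to 1.0 (fully open); the grip force is fixed at half the most; returns when the fingers have stopped.
- robot.sleep(seconds).
- robot.inverse_kinematics(position, orientation): joint angles nearest the present ones, or None.
- robot.get_image(name): name is "scene" or "top"; returns a dict with "img" (480x640x3 uint8, blue, green, red), "fovy" (degrees; the focal length in pixels is half the picture's height over the tangent of half this angle, whatever the lens; pixels are square), "cx", "cy" (the principal point, pixels), "eye" and "orientation" of the camera in the world. Camera axes: x right, y down, z forward; pixel columns grow to the right and rows downward; lengths in mm; the calibration is good to about 2 mm. A picture is of the moment at which its call begins. There is no depth.
A pose or a line that the arm cannot do raises robot.MotionError and nothing moves.
- robot.hand_in(): hands the job in, once; it reports no verdict.
Readings, each from a call of its own:
- robot.current_t(): time.
- robot.current_qpos(): joint angles.
- robot.current_joint_vel(): joint speeds.
- robot.current_joint_efforts(): joint torques, N m.
- robot.current_tcp_pos(): TCP position.
- robot.current_eef_rot(): TCP orientation.
- robot.current_contact_force(): force on the tool from outside, world axes, zero at the start.
- robot.current_ft_torque(): the same for the moment, N m.
- robot.current_gripper_width(): opening from 0.0 (shut) to 1.0 (fully open).
Only numpy, scipy, OpenCV 4.12 (cv2) and the standard library are available. Lean on these libraries where they do the work, as an engineer would, in place of code of your own. Each camera call takes 0.05 s, during which the arm holds its last target. There are 200 camera calls.

## Task

The three air tools on the bench are lying in each other's rests. Sort them out so that each tool lies fully down in the rest of its own sleeve's colour, with the coloured sleeve centred between the two forks; the black rest is free for parking one on the way and must be empty at the end. Lower the tools rather than dropping them, and do not shift or knock over the oil bottle, the tin or the drill chuck standing among them.

Things in the scene. Friction and masses are not known exactly. Their poses are not given: they have to be found in the camera images.
- tool_red: Loose air tool, 0.45 kg: round body 40 mm dia, 130 mm long; 60 mm red sleeve (40 mm dia) at its middle: grip there, it balances. Brick-red grinding stone (to 111 mm) at the nose (+x), hose nipple at the tail (to -99 mm), 5 mm high lever on top behind the sleeve. Origin: on the axis at mid-sleeve, 50 mm above the bench when seated; x to the nose, z up. Either way round is fine.
- tool_yellow: Loose air tool, 0.45 kg: round body 40 mm dia, 130 mm long; 60 mm yellow sleeve (40 mm dia) at its middle: grip there, it balances. Drill chuck with bit (to 117 mm) at the nose (+x), hose nipple at the tail (to -99 mm), 5 mm high lever on top behind the sleeve. Origin: on the axis at mid-sleeve, 50 mm above the bench when seated; x to the nose, z up. Either way round is fine.
- tool_blue: Loose air tool, 0.45 kg: round body 40 mm dia, 130 mm long; 60 mm blue sleeve (40 mm dia) at its middle: grip there, it balances. Brown cutting disc, 56 mm dia (to 100 mm) at the nose (+x), hose nipple at the tail (to -99 mm), 5 mm high lever on top behind the sleeve. Origin: on the axis at mid-sleeve, 50 mm above the bench when seated; x to the nose, z up. Either way round is fine.
- rest_red: Red rest, fixed: base 130 x 70 x 10 mm with two 90 degree V forks, 12 mm thick, 45 mm either side of the middle (78 mm clear between), 70 mm wide, 55 mm high, V bottom 22 mm up. Origin: centre of the base's underside, at bench height; x along a tool lying in it, z up. A seated tool's origin is 50 mm above it. Home of the tool with the red sleeve.
- rest_yellow: Yellow rest, fixed: base 130 x 70 x 10 mm with two 90 degree V forks, 12 mm thick, 45 mm either side of the middle (78 mm clear between), 70 mm wide, 55 mm high, V bottom 22 mm up. Origin: centre of the base's underside, at bench height; x along a tool lying in it, z up. A seated tool's origin is 50 mm above it. Home of the tool with the yellow sleeve.
- rest_blue: Blue rest, fixed: base 130 x 70 x 10 mm with two 90 degree V forks, 12 mm thick, 45 mm either side of the middle (78 mm clear between), 70 mm wide, 55 mm high, V bottom 22 mm up. Origin: centre of the base's underside, at bench height; x along a tool lying in it, z up. A seated tool's origin is 50 mm above it. Home of the tool with the blue sleeve.
- rest_black: Black rest, fixed: base 130 x 70 x 10 mm with two 90 degree V forks, 12 mm thick, 45 mm either side of the middle (78 mm clear between), 70 mm wide, 55 mm high, V bottom 22 mm up. Origin: centre of the base's underside, at bench height; x along a tool lying in it, z up. A seated tool's origin is 50 mm above it. Empty at the start: for parking.
- oil: Bystander: amber oil bottle with red cap, 44 mm in diameter, 110 mm tall, standing. Origin: centre of its underside. Leave it alone.
- tin: Bystander: small steel tin with green label, 48 mm in diameter, 55 mm tall, standing. Origin: centre of its underside. Leave it alone.
- chuck: Bystander: spare drill chuck, stepped steel cylinder 42 mm in diameter, 50 mm tall, standing. Origin: centre of its underside. Leave it alone.
There are look-alikes about, which are no part of the job. What is shaped like the tool_blue but orange is not meant.

How it is judged (in metres and radians):
At the end, for the whole second after the job is handed in: Each tool lies in the rest of its sleeve's colour: its middle within 15 mm of the rest's middle seen from above, its axis 42 to 58 mm above the rest's underside and within 0.12 rad of the rest's x axis (either way round), released and at rest. The black rest is thereby empty (horizontal distance between tool_red and rest_red below 0.015 m and z of tool_red in the frame of rest_red between 0.042 and 0.058 m and angle between the x axis of tool_red and the x axis of rest_red, either way round below 0.12 rad and linear speed of each of tool_red, tool_yellow, tool_blue below 0.02 m/s and angular speed of each of tool_red, tool_yellow, tool_blue below 0.15 rad/s and contact force between each of tool_red, tool_yellow, tool_blue and the fingers below 0.1 N and horizontal distance between tool_yellow and rest_yellow below 0.015 m and z of tool_yellow in the frame of rest_yellow between 0.042 and 0.058 m and angle between the x axis of tool_yellow and the x axis of rest_yellow, either way round below 0.12 rad and horizontal distance between tool_blue and rest_blue below 0.015 m and z of tool_blue in the frame of rest_blue between 0.042 and 0.058 m and angle between the x axis of tool_blue and the x axis of rest_blue, either way round below 0.12 rad); the robot touches nothing.
It fails at once if a tool is dropped or thrown (moves faster than 0.7 m/s, as after a fall of 25 mm, while no finger touches it) ((linear speed of tool_red above 0.7 m/s and contact force between tool_red and the fingers below 0.1 N) or (linear speed of tool_yellow above 0.7 m/s and contact force between tool_yellow and the fingers below 0.1 N) or (linear speed of tool_blue above 0.7 m/s and contact force between tool_blue and the fingers below 0.1 N)).
It fails at once if the oil bottle is shifted by more than 25 mm or tipped by more than 0.4 rad (distance of oil from where it was at the start of the episode above 0.025 m or angle between oil's own z axis and vertical above 0.4 rad).
It fails at once if the tin is shifted by more than 25 mm or tipped by more than 0.4 rad (distance of tin from where it was at the start of the episode above 0.025 m or angle between tin's own z axis and vertical above 0.4 rad).
It fails at once if the drill chuck is shifted by more than 25 mm or tipped by more than 0.4 rad (distance of chuck from where it was at the start of the episode above 0.025 m or angle between chuck's own z axis and vertical above 0.4 rad).
It also fails if it takes over 109 s, if anything falls off the work surface, if the arm or the gripper's body presses on something with over 40 N, if the wrist force passes 120 N, or if a joint passes its speed limit or range.

## Working session

There is one attempt and no reset: what is moved stays moved. The work goes in short steps, each a Python script; the robot and the scene stay as the last script left them, time stands still between calls to the robot, and variables do not carry over. Pictures are saved under pics/ and viewed, about 12 in all and at most 16, crops included, and the job is handed in when it is done.

```bash
mkdir -p pics; python3 - <<'E'
from bench import robot
import cv2
for n in("scene","top"):
    d=robot.get_image(n); cv2.imwrite(f"pics/{n}0.png",d["img"])
    print(n,d["fovy"],d["cx"],d["cy"],d["eye"],d["orientation"])
print(robot.current_t())
E
```

```text
scene 45.042631509031885 319.42302888737174 234.54279663541254 [ 984.35789332 -420.24427162  998.30070603] [-2.55218765  0.01263239  0.85000144]
top 46.84287632301854 320.83754416226463 236.9133657077539 [ 394.38764323   -3.44312375 1106.45589282] [-3.06654259  0.01602397 -1.54504017]
0.1
```

View pics/top0.png

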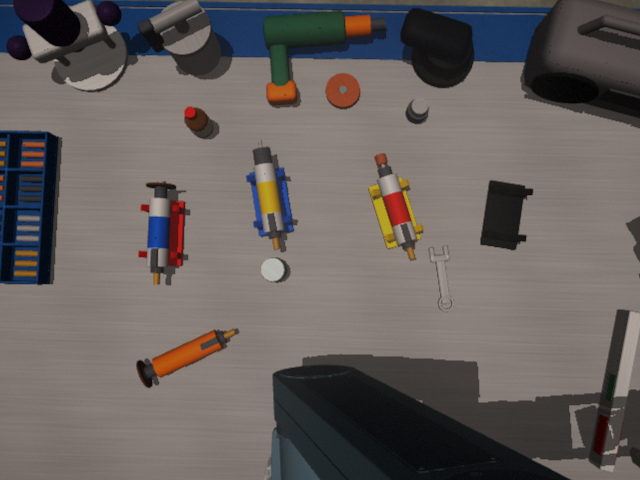

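View pics/scene0.png

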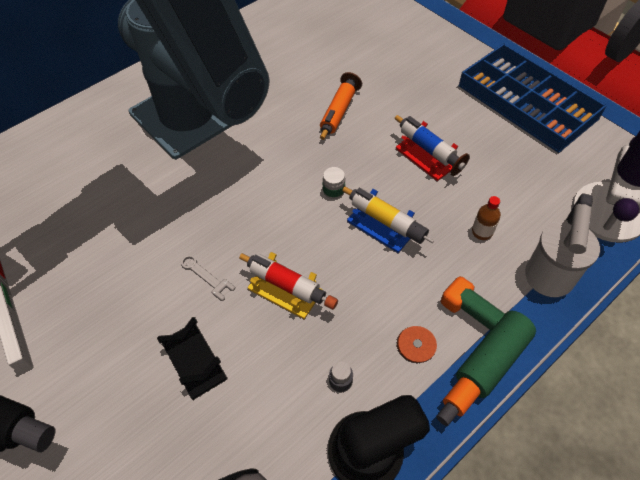

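Red, yellow and blue sleeves are at top (397,210), (270,195) and (158,232), lying in the yellow, blue and red rests respectively. The black rest is at (505,214). The orange look-alike at (185,355) isn't part of the job, and neither are the orange disc, the drill or the spanner. Bystanders: oil (197,122), tin (273,270), chuck (417,110). Next I'll measure with colour masks.

```bash
cat >vis.py <<'E'
import cv2,numpy as np
from scipy.spatial.transform import Rotation as R
def cam(d):
    f=240/np.tan(np.radians(d["fovy"])/2)
    K=np.array([[f,0,d["cx"]],[0,f,d["cy"]],[0,0,1]])
    return K,R.from_euler("xyz",d["orientation"]).as_matrix(),np.array(d["eye"])
def cast(d,px,z):
    K,M,e=cam(d); px=np.atleast_2d(px).astype(float)
    r=(M@np.linalg.inv(K)@np.c_[px,np.ones(len(px))].T).T
    return (e+r*((z-e[2])/r[:,2:]))[:,:2]
def proj(d,P):
    K,M,e=cam(d); q=(K@M.T@(np.atleast_2d(P)-e).T).T
    return q[:,:2]/q[:,2:]
def ortho(d,c,z,w=400,h=300,s=2.):   # picture: right=+x world, up=+y world
    g=np.array([[0,0],[w,0],[w,h],[0,h]],float)
    P=np.c_[c[0]+(g[:,0]-w/2)/s,c[1]-(g[:,1]-h/2)/s,np.full(4,z)]
    H=cv2.getPerspectiveTransform(proj(d,P).astype(np.float32),g.astype(np.float32))
    return cv2.warpPerspective(d["img"],H,(w,h),flags=cv2.INTER_CUBIC)
HUE={"red":[(0,7),(172,180)],"yellow":[(20,32)],"blue":[(105,122)]}
def mask(d,col,c,z=50,r=75):
    hsv=cv2.cvtColor(d["img"],cv2.COLOR_BGR2HSV); m=np.zeros(hsv.shape[:2],np.uint8)
    for a,b in HUE[col]: m|=cv2.inRange(hsv,(a,130,60),(b,255,255))
    roi=np.zeros_like(m); p=proj(d,[*c,z])[0]
    cv2.circle(roi,tuple(int(v) for v in p),int(r*.55),255,-1)
    return m&roi
def sleeve(d,col,c,z=50):
    m=mask(d,col,c,z)
    m=cv2.morphologyEx(m,cv2.MORPH_OPEN,np.ones((3,3)))
    n=cv2.findContours(m,cv2.RETR_EXTERNAL,cv2.CHAIN_APPROX_NONE)[0]
    k=max(n,key=cv2.contourArea)
    f=np.zeros_like(m); cv2.drawContours(f,[k],-1,255,-1); ys,xs=np.nonzero(f)
    P=cast(d,np.c_[xs,ys],z); 
    (cx,cy),(w,h),a=cv2.minAreaRect((P).astype(np.float32))
    if w<h: a+=90; w,h=h,w
    return np.array([cx,cy]),P.mean(0),(w,h),(a+90)%180-90
E
python3 - <<'E'
from bench import robot
from vis import *
T=robot.get_image("top");S=robot.get_image("scene")
pic=[]
for col,px in(("red",(397,210)),("yellow",(270,195)),("blue",(158,232)),("black",(505,214))):
    c=cast(T,px,50)[0]; print(col,c.round())
    if col!="black":
        for n,d in(("T",T),("S",S)):
            r=sleeve(d,col,c); print(n,*[np.round(v,1) for v in r])
    pic.append(ortho(T,c,55))
for n,p in(("oil",(197,122)),("tin",(273,270)),("chuck",(417,110))): print(n,cast(T,p,50).round())
cv2.imwrite("pics/o1.png",np.vstack([np.hstack(pic[:2]),np.hstack(pic[2:])]))
E
```

```text
red [ 529. -129.]
T [ 532.2 -127.7] [ 532.2 -127.6] [60.6 37.7] 19.1
S [ 524.6 -126.1] [ 524.2 -126.5] [65.4 42.7] 17.9
yellow [552. 116.]
T [548.3 118.5] [548.3 118.7] [61.  37.6] 10.6
S [539.1 121.1] [539.4 121.2] [65.7 46.3] 10.7
blue [475. 329.]
T [475.2 329.7] [475.1 329.7] [57.9 36.7] 1.4
S [465.6 334.5] [465.1 334.3] [66.1 44.2] 0.9
black [ 526. -335.]
oil [[692. 263.]]
tin [[408. 105.]]
chuck [[ 725. -165.]]
```

View pics/o1.png

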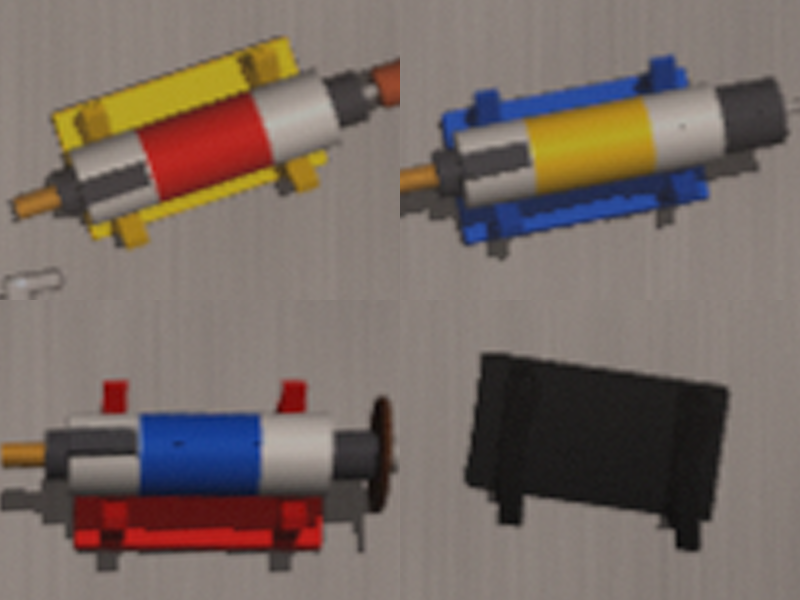

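The crops agree with the stated sizes: fork tips are 90 mm apart in each, and the black rest's base and tips give the same centre to within 1 mm. The three chosen tools have white bodies and coloured sleeves, so none is the orange look-alike. Rest centres (x, y, angle):
- yellow: (528, -129, 18.3°)
- blue: (546, 119.5, 10.8°)
- red: (477.5, 329, 1°)
- black: (530.3, -343, -8.3°)

First move is red to black.

```bash
cat >act.py <<'E'
from bench import robot
from vis import *
REST={"yellow":(528,-129,18.4),"blue":(546,119.5,10.8),"red":(477.5,329,1.),"black":(530.3,-343,-8.3)}
UP=200
def ori(a):  return [np.pi,0,np.radians(a)]
def pick(x,y,a):
    robot.move_gripper(1.0)
    robot.move_ptp([x,y,UP],ori(a))
    print("down stop",robot.move_linear([x,y,31],speed=120,f_stop=15))
    robot.move_gripper(0.0); print("width mm",93*robot.current_gripper_width())
    robot.move_linear([x,y,UP],speed=100)
    print("lifted; width",93*robot.current_gripper_width(),"F",np.round(robot.current_contact_force(),1),"t",robot.current_t())
def place(name,dx=0):
    x,y,a=REST[name]; c,s=np.cos(np.radians(a)),np.sin(np.radians(a)); x+=dx*c; y+=dx*s
    robot.move_ptp([x,y,UP],ori(a))
    robot.move_linear([x,y,45],speed=120)
    print("seat stop",robot.move_linear([x,y,30.5],speed=25,f_stop=12),"z",robot.current_tcp_pos()[2])
    robot.move_gripper(0.7)
    robot.move_linear([x,y,UP],speed=150); print("t",robot.current_t())
E
python3 - <<'E'
from act import *
pick(530.4,-128.2,18.5)
cv2.imwrite("pics/held.png",robot.get_image("scene")["img"])
place("black")
# step aside and look
robot.move_ptp([546,119.5,250],ori(10.8))
d=robot.get_image("top"); print(sleeve(d,"red",REST["black"][:2]))
cv2.imwrite("pics/parked.png",np.hstack([robot.get_image("scene")["img"][:, :400],ortho(d,REST["black"][:2],55,400,480)]))
E
```

```text
down stop False
width mm 39.462582192973144
lifted; width 39.290876586818975 F [ 0.4 -0.3 -4.6] t 6.7
seat stop True z 30.89398403498873
t 11.5667
(array([ 533.86352539, -343.82418823]), array([ 533.91295316, -343.87287736]), (61.411468505859375, 41.41096115112305), -8.066688537597656)
```

View pics/parked.png

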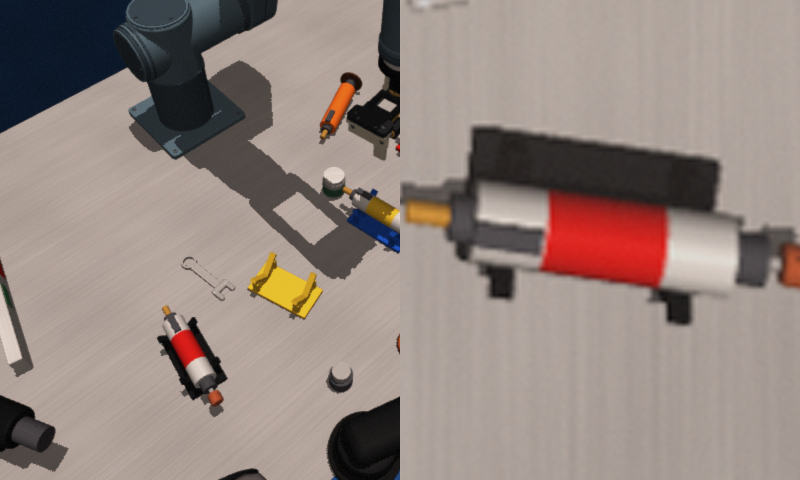

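The red tool is seated in the black rest, with its sleeve centred to about 2 mm (ortho crop 548–667, forks at 500 and 680). Continuing with yellow, blue and red, checking after each.

```bash
python3 - <<'E'
from act import *
pick(546.5,118.9,10.8); place("yellow")
robot.move_ptp([474,329,250],ori(1.))
d=robot.get_image("top"); print("yellow",sleeve(d,"yellow",REST["yellow"][:2]))
pick(474,329.5,1.); place("blue")
robot.move_ptp([530,-343,250],ori(-8.3))
d=robot.get_image("top"); print("blue",sleeve(d,"blue",REST["blue"][:2]))
p=[ortho(d,REST[k][:2],55,400,300) for k in("yellow","blue")]
e=ortho(d,REST["red"][:2],55,400,300)
cv2.imwrite("pics/two.png",np.vstack([np.hstack(p),np.hstack([e,cv2.resize(d["img"],(400,300))])]))
E
```

```text
down stop False
width mm 39.44727066236811
lifted; width 39.31384964357517 F [-1.2  0.5 -3.8] t 18.6417
seat stop True z 31.26556358545812
t 23.525
yellow (array([ 525.18237305, -128.02313232]), array([ 524.33790231, -121.84222173]), (123.98779296875, 76.74980163574219), 18.287242889404297)
down stop False
width mm 39.27198463391322
lifted; width 39.2796181705147 F [-0.7  0.4 -4.6] t 30.55
seat stop True z 31.449411646115326
t 35.3583
blue (array([532.12097168, 111.38200378]), array([540.46158683, 111.85424576]), (100.27472686767578, 72.951171875), 5.165587902069092)
```

View pics/two.png

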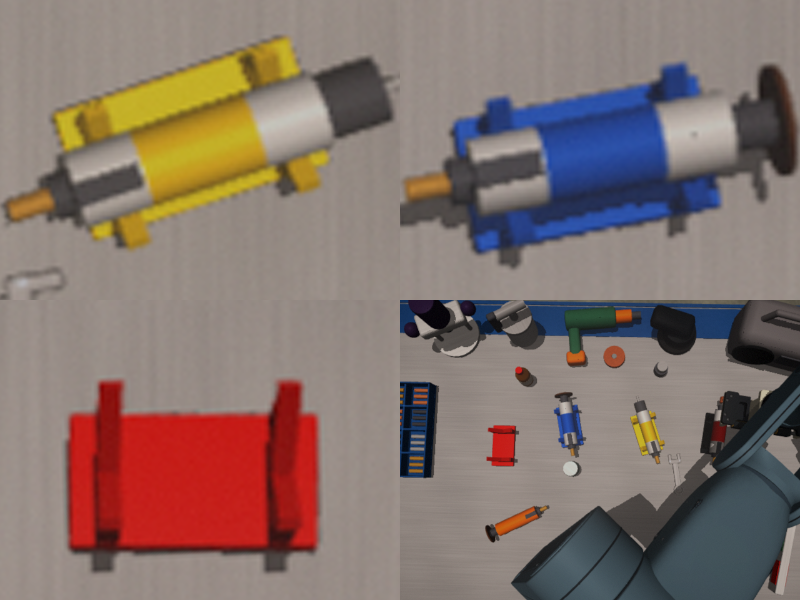

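In the ortho crop, the yellow sleeve is centred at about (200,148) and the blue at about (604,143) against fork mids of (200,150) and (600,152), both within about 4 mm. Red rest is empty and confirmed at about (477.5, 328.5). Their colour masks merged with the rests of the same colour, so those two numbers can't be used. Red goes home next.

```bash
python3 - <<'E'
from act import *
pick(532,-343.6,-8.2); place("red")
robot.move_ptp([450,-480,300],ori(0))
d=robot.get_image("top"); S=robot.get_image("scene")
p=[ortho(d,REST[k][:2],55,400,300) for k in("yellow","blue","red")]
cv2.imwrite("pics/fin.png",np.vstack([np.hstack(p[:2]),np.hstack([p[2],cv2.resize(d["img"],(400,300))])]))
cv2.imwrite("pics/finS.png",S["img"])
hsv=cv2.cvtColor(d["img"],cv2.COLOR_BGR2HSV)
# white body halves either side of the sleeve: axis direction and middle
for k in("yellow","blue","red"):
    o=cv2.cvtColor(ortho(d,REST[k][:2],55,400,300),cv2.COLOR_BGR2HSV)
for n,q in(("oil",(197,122)),("tin",(273,270)),("chuck",(417,110))):
    a=cv2.imread("pics/top0.png")[q[1]-18:q[1]+18,q[0]-18:q[0]+18]
    r=cv2.matchTemplate(d["img"][q[1]-40:q[1]+40,q[0]-40:q[0]+40],a,cv2.TM_CCOEFF_NORMED)
    _,v,_,l=cv2.minMaxLoc(r); print(n,"shift px",np.array(l)-22,round(v,2))
E
```

```text
down stop False
width mm 39.52669049828894
lifted; width 39.388219545415424 F [ 0.8 -0.2 -5.4] t 42.3833
seat stop True z 31.537664218507107
t 48.7
oil shift px [0 0] 1.0
tin shift px [0 0] 1.0
chuck shift px [0 0] 1.0
```

View pics/fin.png

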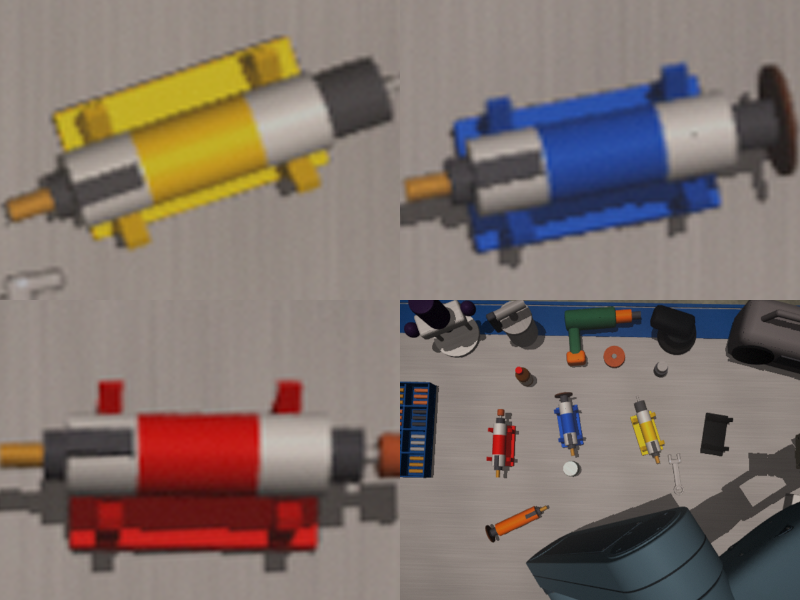

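View pics/finS.png

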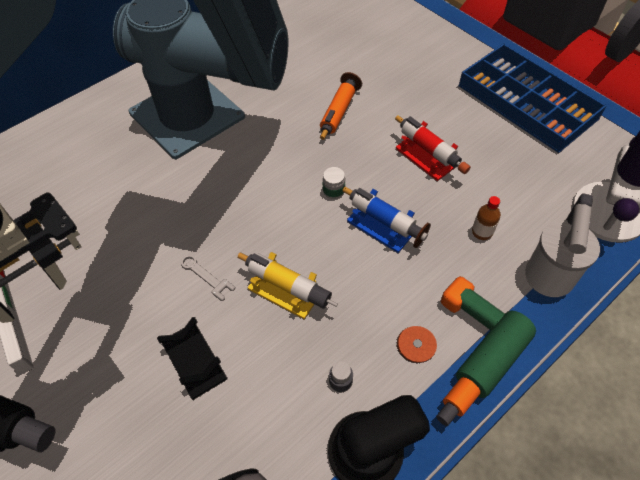

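All three tools lie in their own colour's rest. The red sleeve spans 138–260 in its crop, with forks at 110 and 290. The black rest is empty and the arm is clear, so I'm handing in.

```bash
python3 -c "
from bench import robot
robot.hand_in(); print(robot.current_t())"
```

```text
the job is handed in; nothing more can be done
the job is handed in; nothing more can be done
```

I parked the red tool in the black rest, moved yellow to the yellow rest and blue to the blue rest, then brought red home and handed the job in. The last placing finished at about 49 s of the 109 s allowed.

**Seating:** each tool was lowered until it met the rest. Contact came at a finger-tip height of 30.9–31.5 mm, against 31 mm expected for a fully seated tool. In the last pictures all three sleeves sit within about 4 mm of the middle of their forks and in line with them. The black rest is empty and the arm is clear of everything.

**Bystanders:** the oil bottle, tin and drill chuck show no shift in the top view (0 px).

**Checks that failed or disagreed:**
- **Colour masks:** the measurements of the yellow and blue sleeves in their own rests were unusable, because sleeve and rest are the same colour and merged. I judged those two, and red in its final place, by eye in the rectified crops instead.
- **Two camera views:** they differed by up to about 11 mm on the sleeve middles at the start. I put most of that down to the slanted view seeing the top of the sleeve, and relied on the top camera.

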